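# Deburr a bracket foot and hold it in the fence corner

## Robot

A 6-joint arm with a two-finger parallel gripper is mounted at the origin on a cart in front of the work surface, level with it; the furniture and walls round the work are solid. World frame = base frame: x ahead of the robot, y to its left, z up, the work surface at z = 0. Lengths are in mm, angles in degrees, forces in N, time in s.
With the tool pointing down it reaches from about 350 to 850 mm from the base axis. Payload 8.1 kg.
Tool frame: the origin (TCP) lies midway between the tips of the shut fingers; the grasp point (between the pads) lies 19 mm behind it; x points along the fingers, y is the direction in which the jaws open and shut, and the axes are right-handed (so a half turn about x gives the same grasp; the last joint's range is limited). The gripper opens to 85 mm and grips with 20 to 120 N. Pads are 22 mm wide; open, the fingers measure 114 mm over their backs; the gripper's body (76 mm by 85 mm) begins 54 mm behind the grasp point. The pads swing forward as they close: fully open they stand 13 mm farther back than shut.
Start: joints at [69.133, 7.471, 85.268, -0, 87.261, -4.893], TCP at [165.099, 576.843, 231.292] pointing down, gripper open.
Joint ranges: [-169.43, 169.43], [-51.17, 129.36], [1.28, 143.12], [-76.62, 256.62], [0, 156.53], [-152.29, 152.29]. Speed limits (degrees/s): [136.94, 136.94, 159.86, 180, 180, 180].

## Interface

Orientations are given as [roll, pitch, yaw] about the fixed x, y, z axes, in that order (R = Rz(yaw) Ry(pitch) Rx(roll)).
In Python, from bench import r gives the robot as it stands.
- The arm moves only by the tool move_arm, never from a script. Its argument "deltas" is a list of rows, each a list of 2 entries, a list of its own where there are three numbers: the shift along the tool's x, y, z in mm, then the turn about the tool's x in degrees. A call has 1 to 12 rows; each row is the pose to reach, as a shift and turn from the pose measured when the call began, along the tool's axes at that moment; what a row does not reach only later rows make up. A row lasts 1/8 s, in which the tool goes at most 62.5 mm and 10.7 degrees, less where a joint would pass 70% of its speed; a pose out of reach is approached as far as the arm can. A call with a gripper value outside its range is refused whole. "jaw" is the opening, from -1 (shut) to 1 (fully open), set as the call begins (left out, the last holds). The fingers move at their own pace and stop on an object; "squeeze" is the grip in N (left out, the last holds). Time passes only in rows, so rows that repeat a pose let the fingers close. It gives the time, the measured TCP pose, the force and the opening at its end, in the units of the state.
- r.sense(): the state, without advancing time (a new reading comes with each control period).
- r.snapshot(name): name is "scene" or "top"; returns (picture, depth): 420x560x3 uint8, red, green, blue; 420x560 float32, mm along the optical axis (not along the pixel's ray), 0 where there is no reading.
- r.get_calibration(name): a dict with "fovy" (degrees; the focal length in pixels is half the picture's height over the tangent of half this angle, whatever the lens; pixels are square), "cx", "cy" (the principal point, pixels), "k1" (the pictures are not rectified: a ray, as slopes to the right and down, at radius r is drawn at 1 + k1 r^2 times it, then the intrinsics apply), "position" and "attitude" of the camera in the world. Camera axes: x right, y down, z forward; pixel columns grow to the right and rows downward; lengths in mm; the calibration is good to about 2 mm. A picture is of the moment at which its call begins. get_calibration takes no time and is no camera call.
- r.hand_in(): hands the job in, once; it reports no verdict.
The state is a dict: "time": time; "joint_pos": joint angles; "qd": joint speeds; "joint_efforts": joint torques, N m; "tool_pos": TCP position; "tcp_rot": TCP orientation; "ft_force": force on the tool from outside, world axes, zero at the start; "wrist_torque": the same for the moment, N m; "finger_gap": finger opening in mm.
Only numpy, scipy, OpenCV 4.12 (cv2) and the standard library are available. Lean on these libraries where they do the work, as an engineer would, in place of code of your own. Each camera call takes 0.05 s, during which the arm holds its last target. There are 200 camera calls.

## Task

Pick up the steel tee bracket and rub the underside of its foot along the full length of the oilstone, from the stone's right-hand end to its left-hand end as the robot sees it, keeping the foot flat and in steady, light contact all the way. Then set the foot flat on the plywood corner board, a long edge of the foot against the long fence, and press it firmly into the corner so that it touches both fences at once. Finish holding it there, still gripped and still pushed against both fences, and do not disturb the bung, the wedge or the gimlet lying nearby.

Things in the scene. Friction and masses are not known exactly. Their poses are not given: they have to be found in the camera images.
- bracket: Loose plain steel tee bracket, 0.25 to 0.5 kg. Flat foot 70 mm (its x) by 50 mm (y), 12 mm thick; upright web across its middle, 14 mm thick (x), 50 mm wide (y), top 62 mm above the underside, 5 mm fillets at its root. Origin: centre of the foot's underside, z up. Same after a half turn. Grip the web across its thickness, fingers closing along x, from above.
- oilstone: Grey oilstone in an oak block 62 x 205 mm, fixed to the bench on a plywood bed 86 x 236 x 6 mm with a low wooden cleat at each end (top 18 mm above the bench). Stone 46 mm wide (x), 170 mm long (y). Origin: centre of the block's underside. y points to its left-hand end as the robot sees it (within 20 degrees), x away from the robot. Stands left or right of the bracket.
- stone_top (a point): Centre of the stone's rubbing face, 41 mm above the bench; axes as the oilstone; the face reaches 23 mm each way in x, 85 mm in y. Full stroke: the foot's end starts level with the stone's right end and finishes level with its left end, so the foot's centre goes from y = -50 to +50 mm (long side along the stone) or -60 to +60 mm (across it), near x = 0.
- corner_board: Smooth waxed plywood board 170 x 170 x 12 mm (friction with the foot and fences about 0.25) fixed to the bench, with two steel fences at a right angle along its far and left edges. Origin: centre of its underside, on the bench. x points away from the robot, y to the left (within 20 degrees). The corner is open towards -x and -y. Stands left or right of the bracket.
- long_fence: The longer fence: steel bar 130 mm long along the board's y, 16 mm thick, 20 mm high above the board (top 32 mm above the bench), on the board's far edge. Its inner face looks to -x and lies at x = +60 mm in the board's frame. Origin: centre of its underside.
- short_fence: The shorter fence: steel bar 100 mm long along the board's x, 16 mm thick, 20 mm high above the board, on its left edge. Its inner face looks to -y and lies at y = +60 mm in the board's frame. Origin: centre of its underside.
- seat (a point): Point on the board's top face (12 mm above the bench) where the bracket's origin lies when fully home in the corner: 25 mm from the long fence's inner face, 35 mm from the short one's; axes as the corner board. The bracket's x then lies along the board's y, either way round.
- bung_0: Bystander: wooden bung, a tapered round plug 50 mm across and 34 mm high, origin at the centre of its underside. Leave it alone.
- wedge_1: Bystander: small oak wedge 30 x 70 x 17 mm, origin at the centre of its underside. Leave it alone.
- gimlet: Bystander: gimlet with a wooden cross handle, 84 x 124 x 19 mm, lying flat, origin under its centre. Leave it alone.
There are look-alikes about, which are no part of the job. Leave any orange or turquoise look-alike of the bracket alone.

How it is judged (in metres and radians):
On the way, in this order (a step that is already met when the one before it is completed fails the run):
1. the foot rests flat on the right-hand end of the stone under light pressure (1.5 to 30 N) (contact force between bracket and oilstone between 1.5 and 30 N and angle between bracket's own z axis and vertical below 0.07 rad and contact force between the fingers and bracket above 1 N and x of bracket in the frame of stone_top between -0.02 and 0.02 m and y of bracket in the frame of stone_top below -0.04 m), for 0.1 s.
2. still in light contact, right of the middle (contact force between bracket and oilstone between 1.5 and 30 N and angle between bracket's own z axis and vertical below 0.07 rad and contact force between the fingers and bracket above 1 N and x of bracket in the frame of stone_top between -0.02 and 0.02 m and y of bracket in the frame of stone_top between -0.032 and -0.004 m), for 0.1 s.
3. still in light contact, left of the middle (contact force between bracket and oilstone between 1.5 and 30 N and angle between bracket's own z axis and vertical below 0.07 rad and contact force between the fingers and bracket above 1 N and x of bracket in the frame of stone_top between -0.02 and 0.02 m and y of bracket in the frame of stone_top between 0.004 and 0.032 m), for 0.1 s.
4. the foot reaches the left-hand end, still in light contact (contact force between bracket and oilstone between 1.5 and 30 N and angle between bracket's own z axis and vertical below 0.07 rad and contact force between the fingers and bracket above 1 N and x of bracket in the frame of stone_top between -0.02 and 0.02 m and y of bracket in the frame of stone_top above 0.04 m), for 0.1 s.
At the end, for the whole second after the job is handed in: The bracket is still held by the fingers (more than 2 N), its foot flat on the board (within 3 mm and 0.05 rad) in the corner: within 4 mm of the seat point, long edge parallel to the long fence within 0.04 rad, pressing each of the two fences with more than 2 N, and at rest (contact force between bracket and long_fence above 2 N and contact force between bracket and short_fence above 2 N and contact force between the fingers and bracket above 2 N and x of bracket in the frame of seat between -0.004 and 0.004 m and y of bracket in the frame of seat between -0.004 and 0.004 m and z of bracket in the frame of seat between -0.003 and 0.003 m and angle between bracket's own z axis and vertical below 0.05 rad and angle between the x axis of bracket and the y axis of corner_board, either way round below 0.04 rad and linear speed of bracket below 0.02 m/s); the arm keeps its last pose, push and grip.
It fails at once if the bung is moved more than 20 mm (distance of bung_0 from where it was at the start of the episode above 0.02 m).
It fails at once if the wedge is moved more than 20 mm (distance of wedge_1 from where it was at the start of the episode above 0.02 m).
It fails at once if the gimlet is moved more than 20 mm (distance of gimlet from where it was at the start of the episode above 0.02 m).
It also fails if it takes over 72 s, if anything falls off the work surface, if the arm or the gripper's body presses on something with over 40 N, if the wrist force passes 120 N, or if a joint passes its speed limit or range.

## Working session

There is one attempt and no reset: what is moved stays moved. The work goes in short steps, Python scripts to look and compute and a tool call to move; the robot and the scene stay as the last step left them, time stands still between calls to the robot, and variables do not carry over. Pictures are saved under pics/ and viewed, about 8 in all and at most 12, crops included, and the job is handed in when it is done.

Besides the shell and the picture viewer there is one more tool, called after "Emit:" by a JSON object that holds its "op" and its "data", one argument or row to a line. move_arm: Moves the arm, as the interface text tells. Its arguments: {"type":"object","properties":{"deltas":{"type":"array","items":{"type":"array"}},"jaw":{"type":"number"},"squeeze":{"type":"number"}},"required":["deltas"]}

```bash
ls; mkdir -p pics; python3 - <<'E'
from bench import r
import cv2,numpy as np
for n in("scene","top"):
    p,d=r.snapshot(n); cv2.imwrite(f"pics/{n}0.png",p[...,::-1]); np.save(f"pics/{n}0.npy",d); print(n,r.get_calibration(n))
print(r.sense())
E
```

```text
pics
scene {'fovy': 55.7983646436967, 'cx': 275.37690686516197, 'cy': 207.19234997069861, 'k1': -0.11905638586981977, 'position': array([ 181.55490808, -467.7810966 ,  691.37603119]), 'attitude': array([-135.89536378,    0.36955304,  -37.18215302])}
top {'fovy': 49.479325687394876, 'cx': 285.6756820536931, 'cy': 217.78703148438905, 'k1': -0.10273838076070647, 'position': array([ 450.06143229,   23.86182106, 1313.58335832]), 'attitude': array([-176.27253972,    0.30583871,  -90.20889686])}
{'time': 0.1, 'joint_pos': array([ 6.91321647e+01,  7.51058491e+00,  8.53230172e+01,  1.17604588e-03,
        8.72624714e+01, -4.89399753e+00]), 'qd': array([-0.02822339, -0.04048857, -0.07298142, -0.05199649,  0.00914569,
        0.08028572]), 'joint_efforts': array([ 1.02897084e-03, -5.70954072e+01, -5.01942194e+01, -2.66977258e-04,
        8.19473353e-03,  5.49580000e-05]), 'tool_pos': array([164.92183159, 576.3711841 , 230.35160062]), 'tcp_rot': array([ -95.59446933,   89.90391935, -111.56836421]), 'ft_force': array([-0.19962392,  0.10440237, -0.27463253]), 'wrist_torque': array([ 0.00570658,  0.01694763, -0.0312546 ]), 'finger_gap': 85.27120281270767}
```

View pics/top0.png

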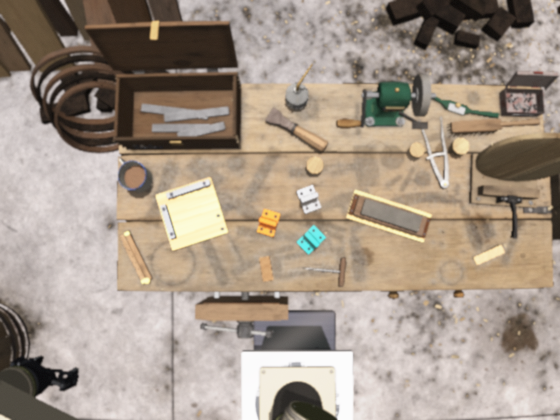

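View pics/scene0.png

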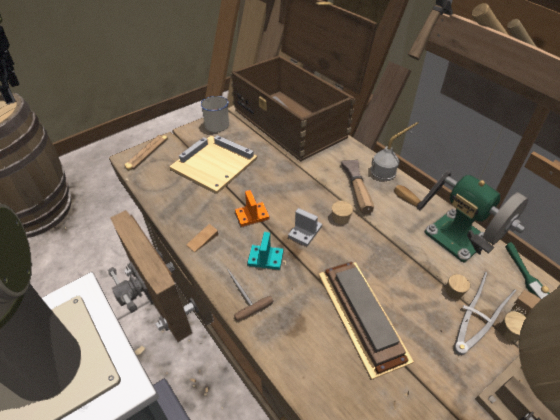

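The top view shows the steel bracket at about (308,198), the oilstone at (390,216), the corner board at (192,213) and the bung at (314,164). The wedge is at (266,268), the gimlet at (327,270), and the orange and turquoise look-alikes at (268,222) and (312,239). The scene view agrees.

```bash
cat > h.py <<'E'
import numpy as np,cv2
from scipy.spatial.transform import Rotation as R
from bench import r
def K(c):
    f=210/np.tan(np.radians(c['fovy']/2)); return np.array([[f,0,c['cx']],[0,f,c['cy']],[0,0,1.]]),np.array([c['k1'],0,0,0.])
def cloud(n,d):
    c=r.get_calibration(n);k,D=K(c);v,u=np.mgrid[:420,:560]
    s=cv2.undistortPoints(np.stack([u,v],-1).reshape(-1,1,2).astype(float),k,D).reshape(420,560,2)
    P=np.dstack([s*d[...,None],d])
    W=P@R.from_euler('xyz',c['attitude'],degrees=True).as_matrix().T+c['position']
    W[d<=0]=np.nan; return W
def proj(n,pts):
    c=r.get_calibration(n);k,D=K(c);M=R.from_euler('xyz',c['attitude'],degrees=True).as_matrix()
    p=(np.atleast_2d(pts)-c['position'])@M
    return cv2.projectPoints(p,np.zeros(3),np.zeros(3),k,D)[0][:,0]
E
python3 - <<'E'
from h import *
for n,boxes in (("top",dict(brk=(292,180,326,216),stone=(340,185,438,245),board=(150,172,234,252),bench=(250,180,290,205))),
  ("scene",dict(brk=(284,203,326,246),stone=(315,258,415,375),board=(165,130,262,190),bench=(310,245,330,260)))):
    W=cloud(n,np.load(f"pics/{n}0.npy"))
    for k,(a,b,c,d) in boxes.items():
        w=W[b:d,a:c].reshape(-1,3); w=w[~np.isnan(w[:,0])]
        print(n,k,"z hist",np.histogram(w[:,2],bins=np.arange(-10,75,5))[0])
        lo,hi={'brk':(50,75),'stone':(36,48),'board':(6,17),'bench':(-10,10)}[k]
        q=w[(w[:,2]>lo)&(w[:,2]<hi)]
        print('   ',len(q),q.mean(0).round(1),cv2.minAreaRect(q[:,:2].astype(np.float32)))
        if k in('board',): 
            q=w[(w[:,2]>25)&(w[:,2]<38)]; print('   fences',len(q),cv2.minAreaRect(q[:,:2].astype(np.float32)))
        if k=='brk':
            q=w[(w[:,2]>7)&(w[:,2]<70)]; print('   foot',len(q),cv2.minAreaRect(q[:,:2].astype(np.float32)))
p=cv2.imread("pics/top0.png"); a=cv2.resize(p[150:260,150:330],None,fx=4.4,fy=4.4,interpolation=cv2.INTER_CUBIC); cv2.imwrite("pics/c1.png",a)
E
```

```text
top brk z hist [ 19 385 348  79 204  62   5   2   4   3   3   2   5  19  66  10]
    100 [589.2 -34.4  61.4] ((589.5797729492188, -34.47624969482422), (14.065984725952148, 49.57366180419922), 20.468271255493164)
   foot 436 ((591.9132080078125, -38.49155044555664), (89.61589050292969, 81.48493194580078), 89.8297348022461)
top stone z hist [ 130 1611 1758  525   80  122  146  345  136  265  617  109    0    0
    0    0]
    966 [ 541.3 -265.9   41.7] ((541.8280639648438, -265.4324035644531), (173.2627410888672, 46.87652587890625), 71.81519317626953)
top board z hist [ 107 1454 1571  676 1917  425   34  117  317   65    1    0    0    0
    0    0]
    2818 [545.  296.2  12. ] ((553.643798828125, 304.67236328125), (243.42709350585938, 225.970458984375), 89.81945037841797)
   fences 492 ((565.718994140625, 342.87530517578125), (174.77130126953125, 178.7217254638672), 83.72427368164062)
top bench z hist [ 26 414 519  36   0   0   0   0   0   0   0   0   0   0   0   0]
    995 [6.108e+02 7.720e+01 3.000e-01] ((610.9344482421875, 77.48239135742188), (113.69857025146484, 71.13683319091797)
[... 451 characters left out ...]
   2085 [ 535.8 -273.    41.8] ((538.9010009765625, -267.4814147949219), (171.6534881591797, 48.690608978271484), 72.19483184814453)
scene board z hist [  20 1407 1478  244 1955  135  102  118  297   11    0    0    0    0
    0    0]
    2261 [538.8 288.9  12. ] ((543.25, 332.01983642578125), (264.15093994140625, 281.84283447265625), 49.59015655517578)
   fences 426 ((580.7896118164062, 334.23345947265625), (93.82112884521484, 200.00450134277344), 56.38800048828125)
scene bench z hist [  0 181 118   0   0   0   0   0   0   0   0   0   0   0   0   0]
    299 [ 5.773e+02 -9.890e+01 -3.000e-01] ((577.608154296875, -98.82946014404297), (42.24286651611328, 42.42230224609375), 49.657901763916016)
```

View pics/c1.png

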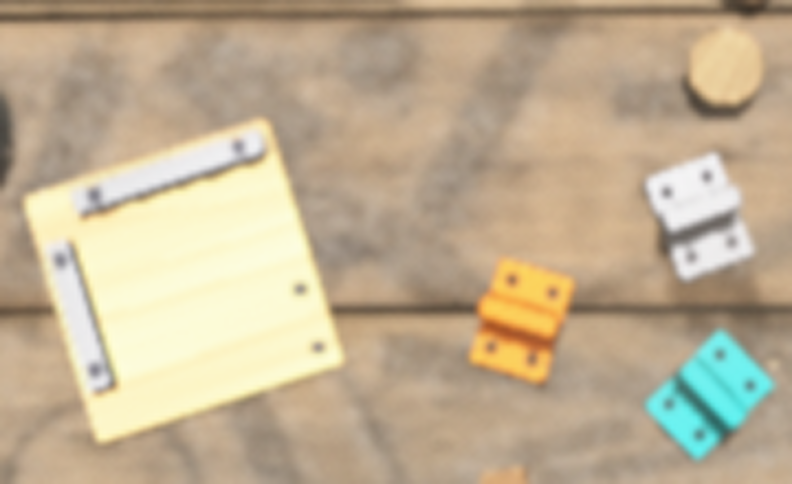

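The crop confirms the long fence on the board's far edge, from (80,205) to (265,145) in the crop. The short fence runs from (60,245) to (105,385), and the bracket is at about (700,215). The two cameras agree on the bracket and stone to about 3 mm. Next I'll fit the fences and work out the first move.

```bash
cat >> h.py <<'E'
def delta(p,ang):
    "tool-axis shift (mm) and turn (deg about tool x) to reach TCP p with tool y along world angle ang (mod 180)"
    s=r.sense();M=R.from_euler('xyz',s['tcp_rot'],degrees=True).as_matrix()
    d=M.T@(np.array(p)-s['tool_pos']);y=np.degrees(np.arctan2(M[1,1],M[0,1]))
    t=-((ang-y+90)%180-90)   # tool x is down: positive turn lowers world yaw
    print('t',round(s['time'],2),'pos',s['tool_pos'].round(1),'yang',y.round(2),'tilt',np.degrees(np.arccos(-M[2,0])).round(2),'F',s['ft_force'].round(1),'gap',s['finger_gap'].round(1),'j',s['joint_pos'].round(0))
    print('shift',d.round(1),'turn',round(t,2))
E
python3 - <<'E'
from h import *
for n,(a,b,c,d) in (("top",(150,172,234,252)),("scene",(165,130,262,190))):
    W=cloud(n,np.load(f"pics/{n}0.npy")); m=np.zeros((420,560),np.uint8)
    z=W[b:d,a:c,2]; m[b:d,a:c]=((z>26)&(z<38))
    N,L,S,_=cv2.connectedComponentsWithStats(m,connectivity=4)
    for i in range(1,N):
        if S[i,4]>60: print(n,S[i],cv2.minAreaRect(W[L==i][:,:2].astype(np.float32)))
    m[:]=0; m[b:d,a:c]=((z>8)&(z<17)); N,L,S,_=cv2.connectedComponentsWithStats(m)
    i=1+S[1:,4].argmax(); L=cv2.morphologyEx((L==i).astype(np.uint8),cv2.MORPH_OPEN,np.ones((3,3))); print('board',cv2.minAreaRect(W[L==1][:,:2].astype(np.float32)))
W=cloud("top",np.load("pics/top0.npy"))
for k,(u,v) in dict(bung=(314,164),org=(268,222),turq=(312,239),wedge=(266,268),gim=(327,270)).items(): print(k,W[v,u].round())
delta([588,-36,150],20.5)
E
```

```text
top [166 179  44  19 261] ((619.8200073242188, 309.5938720703125), (17.665821075439453, 128.67703247070312), 17.588146209716797)
top [160 204  16  35 214] ((526.2278442382812, 366.62066650390625), (101.31130981445312, 17.916213989257812), 18.386953353881836)
board ((549.705810546875, 302.7471923828125), (169.8176727294922, 169.05007934570312), 18.15255355834961)
scene [214 135  40  21 231] ((617.243896484375, 309.9688720703125), (19.968788146972656, 133.64532470703125), 18.586322784423828)
scene [179 137  29  22 173] ((524.5830078125, 366.1441955566406), (99.38196563720703, 21.421342849731445), 20.46900177001953)
board ((545.9810791015625, 301.727294921875), (169.00160217285156, 172.77288818359375), 17.39026641845703)
bung [686. -51.  35.]
org [520.  79.  58.]
turq [473. -42.  63.]
wedge [392.  87.   7.]
gim [386. -87.  12.]Traceback (most recent call last):
  File "<stdin>", line 12, in <module>
  File "h.py", line 21, in delta
    print('t',round(s['time'],2),'pos',s['tool_pos'].round(1),'yang',y.round(2),'tilt',np.degrees(np.arccos(-M[2,0])).round(2),'F',s['ft_force'].round(1),'gap',s['finger_gap'].round(1),'j',s['joint_pos'].round(0))
                                                                                                                                                                ^^^^^^^^^^^^^^^^^^^^^
AttributeError: 'float' object has no attribute 'round'
```

```bash
sed -i "s/s\['finger_gap'\].round(1)/round(s['finger_gap'],1)/" h.py; python3 - <<'E'
from h import *
delta([588,-36,150],20.5)
E
```

```text
t 0.1 pos [164.9 576.4 230.4] yang 74.03 tilt 0.1 F [-0.2  0.1 -0.3] gap 85.3 j [69.  8. 85.  0. 87. -5.]
shift [  81.  -472.2  575.3] turn 53.53
```

Emit:
{"op": "move_arm", "data": {
  "deltas": [
    [[5, -20, 24], 2],
    [[8, -52, 63], 6],
    [[14, -90, 110], 10],
    [[20, -130, 158], 15],
    [[27, -170, 207], 19],
    [[33, -210, 256], 24],
    [[40, -250, 305], 28],
    [[46, -290, 353], 33],
    [[53, -330, 402], 37],
    [[59, -370, 451], 42],
    [[66, -405, 493], 46],
    [[70, -425, 518], 49]
  ],
  "jaw": 1
}}

```text
time: 1.6
tool_pos: [546.6, 22.3, 160.0]
tcp_rot: [-65.7, 89.9, -131.0]
ft_force: [-0.9, 0.2, 0.0]
finger_gap: 85.4
```

```bash
python3 - <<'E'
from h import *
delta([588,-36,110],20.5)
p,d=r.snapshot("scene"); W=cloud("scene",d); np.save("pics/s1.npy",d)
cv2.imwrite("pics/s1.png",cv2.resize(p[130:300,180:400,::-1],None,fx=3.4,fy=3.4,interpolation=cv2.INTER_CUBIC))
E
```

```text
t 1.6 pos [546.6  22.3 160. ] yang 24.77 tilt 0.15 F [-0.9  0.2  0. ] gap 85.4 j [ -3.   2.  99.  -0.  80. -28.]
shift [50.  13.3 70.2] turn 4.27
```

Emit:
{"op": "move_arm", "data": {
  "deltas": [
    [[5, 4, 20], 1],
    [[15, 9, 45], 3],
    [[25, 12, 63], 4],
    [[35, 13, 70], 4.3],
    [[45, 13.3, 70.2], 4.3],
    [[45, 13.3, 70.2], 4.3]
  ]
}}

```text
time: 2.4
tool_pos: [587.7, -37.6, 113.3]
tcp_rot: [-72.5, 89.7, -142.1]
ft_force: [-0.6, -0.1, 0.2]
finger_gap: 85.2
```

```bash
python3 - <<'E'
from h import *
delta([588,-36,24],20.5)
p,d=r.snapshot("scene"); np.save("pics/s1.npy",d)
cv2.imwrite("pics/s1.png",cv2.resize(p[130:300,180:400,::-1],None,fx=3.4,fy=3.4,interpolation=cv2.INTER_CUBIC))
E
```

```text
t 2.4 pos [587.7 -37.6 113.3] yang 20.33 tilt 0.26 F [-0.6 -0.1  0.2] gap 85.2 j [ -9.  11.  94.  -0.  75. -29.]
shift [89.3  1.2 -1.5] turn -0.17
```

View pics/s1.png

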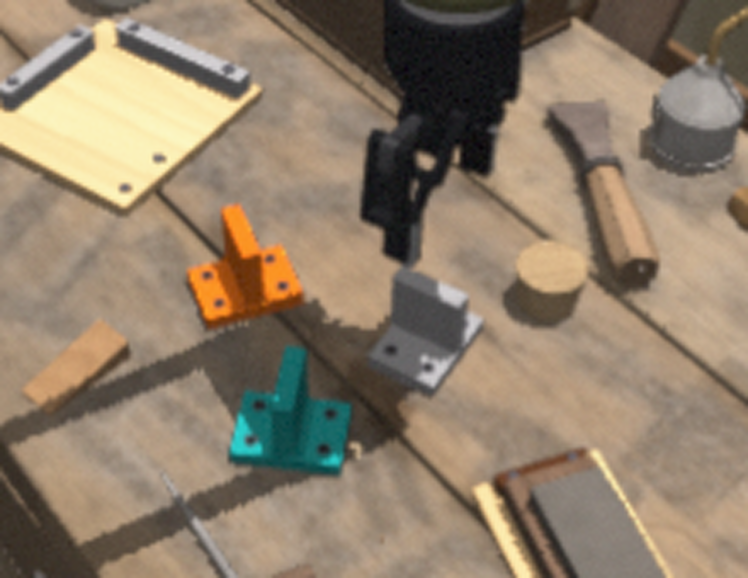

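The crop shows the open gripper above the steel bracket (web top near (430,285)). The bung at (550,280) and both look-alikes are clear of the fingers.

Emit:
{"op": "move_arm", "data": {
  "deltas": [
    [[15, 1, -1], 0],
    [[40, 1.2, -1.5], 0],
    [[65, 1.2, -1.5], 0],
    [[82, 1.2, -1.5], 0],
    [[89, 1.2, -1.5], 0],
    [[89, 1.2, -1.5], 0]
  ]
}}

```text
time: 3.2
tool_pos: [588.5, -36.0, 25.0]
tcp_rot: [-63.3, 89.8, -133.0]
ft_force: [0.4, -0.0, 0.6]
finger_gap: 85.4
```

Emit:
{"op": "move_arm", "data": {
  "deltas": [
    [[0, 0, 0], 0],
    [[0, 0, 0], 0],
    [[0, 0, 0], 0],
    [[0, 0, 0], 0],
    [[0, 0, 0], 0],
    [[0, 0, 0], 0],
    [[0, 0, 0], 0],
    [[0, 0, 0], 0]
  ],
  "jaw": -1,
  "squeeze": 70
}}

```text
time: 4.2
tool_pos: [588.9, -36.1, 25.4]
tcp_rot: [-53.8, 89.8, -123.5]
ft_force: [0.1, -1.6, 5.6]
finger_gap: 13.1
```

```bash
python3 - <<'E'
from h import *
delta([588,-36,124],20.5)
E
```

```text
t 4.2 pos [588.9 -36.1  25.4] yang 20.34 tilt 0.22 F [ 0.1 -1.6  5.6] gap 13.1 j [ -8.  17.  97.  -0.  66. -29.]
shift [-98.6  -1.1  -0.2] turn -0.16
```

Emit:
{"op": "move_arm", "data": {
  "deltas": [
    [[-8, 0, 0], 0],
    [[-30, 0, 0], 0],
    [[-60, 0, 0], 0],
    [[-85, 0, 0], 0],
    [[-95, 0, 0], 0],
    [[-95, 0, 0], 0]
  ]
}}

```text
time: 4.95
tool_pos: [589.0, -35.8, 120.3]
tcp_rot: [-52.5, 89.8, -122.2]
ft_force: [-0.3, 0.5, -5.2]
finger_gap: 13.2
```

```bash
python3 - <<'E'
from h import *
delta([525,-314,100],72)
E
```

```text
t 4.95 pos [589.  -35.8 120.3] yang 20.33 tilt 0.21 F [-0.3  0.5 -5.2] gap 13.2 j [ -8.  11.  94.  -0.  76. -29.]
shift [  21.3 -156.7  238.6] turn -51.67
```

Emit:
{"op": "move_arm", "data": {
  "deltas": [
    [[2, -8, 12], -3],
    [[4, -25, 38], -8],
    [[6, -48, 73], -15],
    [[9, -72, 110], -23],
    [[12, -97, 148], -31],
    [[15, -120, 183], -39],
    [[18, -138, 210], -46],
    [[20, -150, 228], -50],
    [[21, -155, 236], -51.5],
    [[21, -156.7, 238.6], -51.7],
    [[21, -156.7, 238.6], -51.7]
  ]
}}

```text
time: 6.32
tool_pos: [524.5, -313.4, 99.1]
tcp_rot: [-133.4, 89.8, -151.4]
ft_force: [-0.1, 0.7, -5.0]
finger_gap: 13.6
```

```bash
python3 - <<'E'
from h import *
delta([525,-314,72],72)
for n in("scene","top"):
    p,d=r.snapshot(n); np.save(f"pics/{n}2.npy",d); cv2.imwrite(f"pics/{n}2.png",p[...,::-1])
p=cv2.imread("pics/scene2.png"); cv2.imwrite("pics/s2.png",cv2.resize(p[180:400,270:470],None,fx=2.7,fy=2.7,interpolation=cv2.INTER_CUBIC))
E
```

```text
t 6.33 pos [ 524.5 -313.4   99.1] yang 72.0 tilt 0.23 F [-0.1  0.7 -5. ] gap 13.6 j [ -36.   15.   91.   -0.   74. -107.]
shift [27.1 -0.3  0.8] turn 0.0
```

View pics/s2.png

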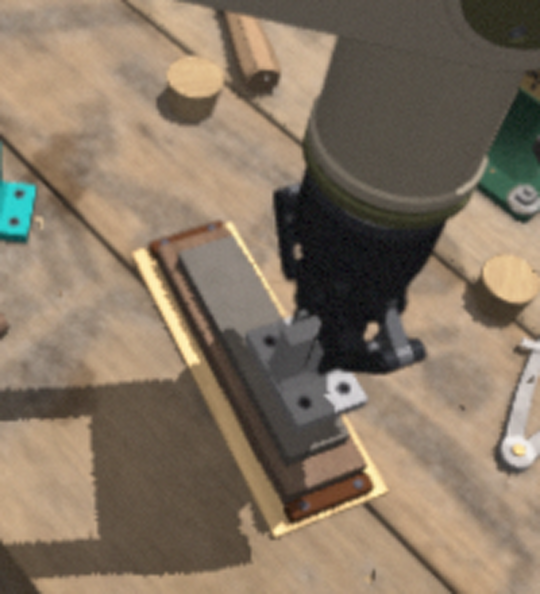

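The bracket is gripped and hangs over the stone's right half, with its foot at about (310,385) in the crop and long side along the stone. I'll measure how it sits in the hand.

```bash
python3 - <<'E'
from h import *
s=r.sense()
a=np.radians(72); ex=np.array([np.cos(a),np.sin(a),0]); ey=np.array([-np.sin(a),np.cos(a),0])
W=cloud("scene",np.load("pics/scene2.npy")).reshape(-1,3)-s['tool_pos']
q=np.c_[W@ex,W@ey,W[:,2]]; q=q[(abs(q[:,0])<45)&(abs(q[:,1])<40)&(q[:,2]>-32)&(q[:,2]<2)]
print(np.histogram(q[:,2],bins=np.arange(-32,3,2)))
f=q[(abs(q[:,2]+13.5)<3)]
print(len(f),np.percentile(f[:,0],[0,2,98,100]),np.percentile(f[:,1],[0,2,98,100]),np.median(f[:,2]))
for sg in(-1,1):
    g=f[f[:,0]*sg>12]; 
    print(sg,len(g), np.polyfit(g[:,0],g[:,2],1), np.polyfit(g[:,1],g[:,2],1)) if len(g)>20 else 0
print(cv2.minAreaRect(f[:,:2].astype(np.float32)))
E
```

```text
(array([  0,   0,   2,   5,  23,  31,  30,  33, 118, 348, 105,  21,   6,
        12,  11,   7,   7]), array([-32, -30, -28, -26, -24, -22, -20, -18, -16, -14, -12, -10,  -8,
        -6,  -4,  -2,   0,   2]))
575 [-35.96478914 -35.11419186  33.5071631   36.16362165] [-24.54313951 -22.08523951  26.19716306  27.02826551] -13.140203692424961
-1 386 [  0.03035725 -12.49461394] [ 8.97773335e-03 -1.32541879e+01]
1 118 [ 5.02209098e-03 -1.31443458e+01] [ -0.02041655 -12.68461586]
((-0.005077362060546875, 1.4776115417480469), (72.75814819335938, 50.7638053894043), 1.1518385410308838)
```

Emit:
{"op": "move_arm", "data": {
  "deltas": [
    [[8, 0, 0.5], 0],
    [[18, 0, 0.8], 0],
    [[26, 0, 0.8], 0],
    [[29, 0, 0.8], 0],
    [[30.5, 0, 0.8], 0],
    [[31, 0, 0.8], 0],
    [[31, 0, 0.8], 0]
  ]
}}

```text
time: 7.3
tool_pos: [525.8, -313.8, 69.2]
tcp_rot: [-109.1, 89.8, -127.1]
ft_force: [-0.6, 0.8, -4.8]
finger_gap: 13.2
```

Emit:
{"op": "move_arm", "data": {
  "deltas": [
    [[0.5, 0, 0], 0],
    [[1, 0, 0], 0],
    [[1, 0, 0], 0]
  ]
}}

```text
time: 7.68
tool_pos: [525.8, -313.8, 68.1]
tcp_rot: [-109.6, 89.8, -127.5]
ft_force: [-0.2, -1.0, -5.5]
finger_gap: 13.2
```

Emit:
{"op": "move_arm", "data": {
  "deltas": [
    [[0.5, 0, 0], 0],
    [[1, 0, 0], 0],
    [[1, 0, 0], 0]
  ]
}}

```text
time: 8.05
tool_pos: [525.7, -313.7, 67.0]
tcp_rot: [-112.3, 89.8, -130.3]
ft_force: [0.6, 0.3, -5.3]
finger_gap: 13.5
```

Emit:
{"op": "move_arm", "data": {
  "deltas": [
    [[0.4, 0, 0], 0],
    [[0.8, 0, 0], 0],
    [[0.8, 0, 0], 0]
  ]
}}

```text
time: 8.43
tool_pos: [525.9, -313.9, 66.7]
tcp_rot: [-103.8, 89.8, -121.7]
ft_force: [-0.4, 0.2, -0.9]
finger_gap: 13.3
```

Emit:
{"op": "move_arm", "data": {
  "deltas": [
    [[0.7, 0, 0], 0],
    [[1.0, 0, 0], 0],
    [[1.0, 0, 0], 0]
  ]
}}

```text
time: 8.8
tool_pos: [526.3, -314.2, 66.7]
tcp_rot: [-86.3, 89.8, -104.2]
ft_force: [-2.8, 0.6, 5.9]
finger_gap: 13.1
```

Emit:
{"op": "move_arm", "data": {
  "deltas": [
    [[0.9, 1, 0], 0],
    [[0.9, 4, 0], 0],
    [[0.9, 8, 0], 0],
    [[0.9, 12, 0], 0],
    [[0.9, 16, 0], 0],
    [[0.9, 20, 0], 0],
    [[0.9, 24, 0], 0],
    [[0.9, 28, 0], 0],
    [[0.9, 32, 0], 0],
    [[0.9, 35, 0], 0],
    [[0.9, 37, 0], 0],
    [[0.9, 37, 0], 0]
  ]
}}

```text
time: 10.3
tool_pos: [538.8, -279.4, 66.6]
tcp_rot: [-59.5, 89.7, -77.4]
ft_force: [0.5, -2.3, 5.7]
finger_gap: 13.3
```

```bash
python3 - <<'E'
from h import *
delta([555.5,-219,66],72)
E
```

```text
t 10.3 pos [ 538.8 -279.4   66.6] yang 72.05 tilt 0.3 F [ 0.5 -2.3  5.7] gap 13.3 j [ -32.   16.   93.   -0.   70. -104.]
shift [ 0.4 62.7 -2.7] turn 0.05
```

Emit:
{"op": "move_arm", "data": {
  "deltas": [
    [[0.9, 2, 0], 0],
    [[0.9, 6, 0], 0],
    [[0.9, 10, -0.5], 0],
    [[0.9, 14, -0.5], 0],
    [[0.9, 18, -1], 0],
    [[0.9, 22, -1], 0],
    [[0.9, 26, -1], 0],
    [[0.9, 29, -1.5], 0],
    [[0.9, 32, -1.5], 0],
    [[0.9, 34, -1.5], 0],
    [[0.9, 35, -1.5], 0]
  ]
}}

```text
time: 11.68
tool_pos: [549.2, -246.3, 66.7]
tcp_rot: [-46.0, 89.6, -63.9]
ft_force: [-1.0, -5.0, 5.6]
finger_gap: 13.1
```

Emit:
{"op": "move_arm", "data": {
  "deltas": [
    [[0.9, 2, 0], 0],
    [[0.9, 6, 0], 0],
    [[0.9, 10, 0], 0],
    [[0.9, 14, 0], 0],
    [[0.9, 18, 0], 0],
    [[0.9, 22, 0], 0],
    [[0.9, 25, 0], 0],
    [[0.9, 27, 0], 0],
    [[0.9, 28, 0], 0],
    [[0.9, 28, 0], 0],
    [[0.9, 28, 0], 0]
  ]
}}

```text
time: 13.05
tool_pos: [558.8, -220.2, 66.7]
tcp_rot: [-38.2, 89.4, -56.1]
ft_force: [-0.0, -3.0, 6.8]
finger_gap: 13.3
```

```bash
python3 - <<'E'
from h import *
delta([555.5,-219,100],72)
s=r.sense()['tool_pos']-[540,-266.5,0];a=np.radians(72);print('stone x,y',s[0]*np.sin(a)-s[1]*np.cos(a),s[0]*np.cos(a)+s[1]*np.sin(a))
E
```

```text
t 13.05 pos [ 558.8 -220.2   66.7] yang 72.05 tilt 0.57 F [-0.  -3.   6.8] gap 13.3 j [-26.  15.  95.  -0.  70. -98.]
shift [-33.3  -0.1  -3.2] turn 0.05
stone x,y 3.5617424425669384 49.89110872538205
```

The stroke is complete: the foot went from about y −50 to +50 mm, with roughly 11 N of contact at each reading. Next I lift it and carry it to the board.

Emit:
{"op": "move_arm", "data": {
  "deltas": [
    [[-5, 0, 0], 0],
    [[-22, 0, 0], 0],
    [[-45, 0, 0], 0],
    [[-60, 0, 0], 0],
    [[-65, 0, 0], 0],
    [[-65, 0, 0], 0]
  ]
}}

```text
time: 13.8
tool_pos: [558.5, -219.5, 131.8]
tcp_rot: [-37.2, 89.4, -55.1]
ft_force: [0.4, -0.4, -5.4]
finger_gap: 13.2
```

```bash
python3 - <<'E'
from h import *
delta([557.5,305,130],108)
E
```

```text
t 13.8 pos [ 558.5 -219.5  131.8] yang 72.06 tilt 0.57 F [ 0.4 -0.4 -5.4] gap 13.2 j [-26.  11.  92.  -0.  77. -98.]
shift [  -2.5  498.7 -162.5] turn -35.94
```

Emit:
{"op": "move_arm", "data": {
  "deltas": [
    [[0, 15, -5], -1],
    [[0, 50, -16], -4],
    [[-1, 95, -31], -7],
    [[-1, 143, -47], -11],
    [[-1, 191, -62], -14],
    [[-1, 239, -78], -18],
    [[-2, 287, -93], -21],
    [[-2, 335, -109], -24],
    [[-2, 380, -124], -28],
    [[-2, 425, -138], -31],
    [[-2, 460, -150], -34],
    [[-2, 480, -156], -35]
  ]
}}

```text
time: 15.3
tool_pos: [556.3, 287.5, 128.4]
tcp_rot: [-83.3, 89.5, -66.1]
ft_force: [-0.7, -1.0, -6.2]
finger_gap: 13.3
```

```bash
python3 - <<'E'
from h import *
delta([557.5,305,100],108)
E
```

```text
t 15.3 pos [556.3 287.5 128.4] yang 107.25 tilt 0.53 F [-0.7 -1.  -6.2] gap 13.3 j [ 23.  15.  87.  -1.  77. -84.]
shift [28.3 16.6  6.3] turn -0.75
```

Emit:
{"op": "move_arm", "data": {
  "deltas": [
    [[5, 6, 2], -0.3],
    [[18, 12, 4], -0.7],
    [[35, 16, 6], -0.75],
    [[52, 16.6, 6.3], -0.75],
    [[60, 16.6, 6.3], -0.75],
    [[62, 16.6, 6.3], -0.75],
    [[62, 16.6, 6.3], -0.75]
  ]
}}

```text
time: 16.18
tool_pos: [558.0, 304.7, 66.7]
tcp_rot: [-80.1, 89.5, -62.1]
ft_force: [0.5, 0.4, -5.5]
finger_gap: 13.4
```

```bash
python3 - <<'E'
from h import *
delta([557.5,305,40],108)
p,d=r.snapshot("scene"); np.save("pics/s3.npy",d)
cv2.imwrite("pics/s3.png",cv2.resize(p[90:210,120:300,::-1],None,fx=4.2,fy=4.2,interpolation=cv2.INTER_CUBIC))
s=r.sense();a=np.radians(108); ex=np.array([np.cos(a),np.sin(a),0]); ey=np.array([np.sin(a),-np.cos(a),0])
W0=cloud("scene",d)
W=W0.reshape(-1,3)-s['tool_pos']
q=np.c_[W@ex,W@ey,W[:,2]]; q=q[(abs(q[:,0])<45)&(abs(q[:,1])<40)&(abs(q[:,2]+13.5)<3)]
print(len(q),cv2.minAreaRect(q[:,:2].astype(np.float32)),np.median(q[:,2]))
for lo,hi,n in((-35,-12,'-'),(12,35,'+')):
    g=q[(q[:,0]>lo)&(q[:,0]<hi)]; print(n,len(g),np.linalg.lstsq(np.c_[g[:,:2],np.ones(len(g))],g[:,2],rcond=None)[0] if len(g)>10 else 0)
E
```

```text
t 16.18 pos [558.  304.7  66.7] yang 107.99 tilt 0.53 F [ 0.5  0.4 -5.5] gap 13.4 j [ 24.  20.  88.  -1.  72. -83.]
shift [26.7  0.7 -0.4] turn -0.01
194 ((-0.5061302185058594, -1.5994071960449219), (51.180641174316406, 76.26136016845703), 89.13131713867188) -13.174824384834992
- 111 [ 2.78829448e-02  8.72613600e-03 -1.25212319e+01]
+ 34 [ -0.02861428   0.07641104 -11.20548217]
```

View pics/s3.png

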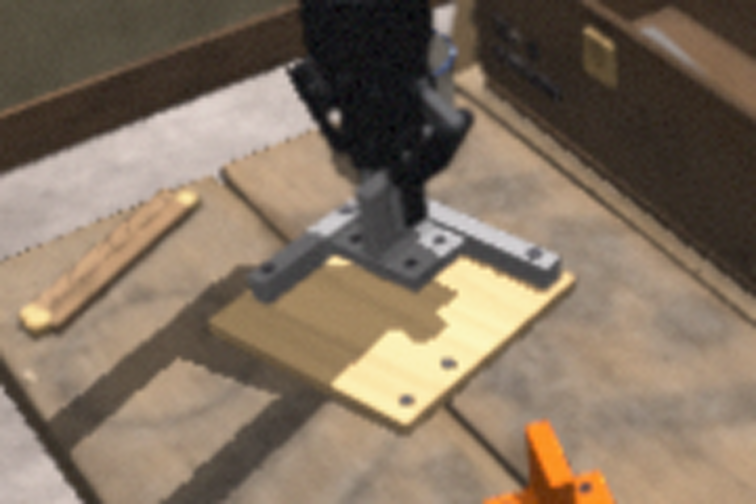

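The bracket's foot hangs over the board (about (400,260) in the crop), clear of and inside both fences, with its long edge parallel to the long fence.

Emit:
{"op": "move_arm", "data": {
  "deltas": [
    [[8, 0, 0], 0],
    [[18, 0.5, 0], 0],
    [[24, 0.5, 0], 0],
    [[27, 0.5, 0], 0],
    [[28, 0.5, 0], 0],
    [[28, 0.5, 0], 0]
  ]
}}

```text
time: 16.98
tool_pos: [558.3, 305.2, 39.3]
tcp_rot: [-74.8, 89.5, -56.8]
ft_force: [0.4, 0.3, -4.4]
finger_gap: 13.2
```

Emit:
{"op": "move_arm", "data": {
  "deltas": [
    [[0.6, 0, 0], 0],
    [[1.2, 0, 0], 0],
    [[1.2, 0, 0], 0]
  ]
}}

```text
time: 17.35
tool_pos: [558.3, 305.2, 38.1]
tcp_rot: [-74.2, 89.5, -56.2]
ft_force: [-0.2, 0.2, -5.4]
finger_gap: 13.0
```

Emit:
{"op": "move_arm", "data": {
  "deltas": [
    [[0.5, 0, 0], 0],
    [[1.0, 0, 0], 0],
    [[1.0, 0, 0], 0]
  ]
}}

```text
time: 17.73
tool_pos: [558.5, 305.2, 37.4]
tcp_rot: [-71.5, 89.5, -53.5]
ft_force: [-1.2, -1.4, -1.7]
finger_gap: 13.2
```

Emit:
{"op": "move_arm", "data": {
  "deltas": [
    [[0.5, 0, 0], 0],
    [[0.8, 0, 0], 0],
    [[0.8, 0, 0], 0]
  ]
}}

```text
time: 18.1
tool_pos: [559.0, 305.4, 37.4]
tcp_rot: [-65.5, 89.4, -47.5]
ft_force: [-2.3, -1.9, 3.6]
finger_gap: 13.2
```

Emit:
{"op": "move_arm", "data": {
  "deltas": [
    [[0.7, 0, 2], 0],
    [[0.7, 0, 6], 0],
    [[0.7, 0, 10], 0],
    [[0.7, 0, 14], 0],
    [[0.7, 0, 17], 0],
    [[0.7, 0, 19], 0],
    [[0.7, 0, 20], 0],
    [[0.7, 0, 20], 0]
  ]
}}

```text
time: 19.1
tool_pos: [578.5, 312.0, 37.4]
tcp_rot: [-59.3, 89.4, -41.3]
ft_force: [-1.5, -0.1, 4.4]
finger_gap: 13.0
```

Emit:
{"op": "move_arm", "data": {
  "deltas": [
    [[0.7, 0, 1], 0],
    [[0.7, 0, 2], 0],
    [[0.7, 0, 3], 0],
    [[0.7, 0, 3], 0]
  ]
}}

```text
time: 19.6
tool_pos: [581.8, 313.3, 37.3]
tcp_rot: [-53.4, 89.4, -35.4]
ft_force: [-1.5, 0.0, 5.8]
finger_gap: 13.5
```

Emit:
{"op": "move_arm", "data": {
  "deltas": [
    [[0.6, 0, 0.8], 0],
    [[0.6, 0, 1.5], 0],
    [[0.6, 0, 1.5], 0]
  ]
}}

```text
time: 19.98
tool_pos: [582.0, 313.4, 37.3]
tcp_rot: [-71.5, 89.5, -53.5]
ft_force: [-11.2, -5.5, 12.9]
finger_gap: 13.0
```

Emit:
{"op": "move_arm", "data": {
  "deltas": [
    [[0.6, 0, 0.8], 0],
    [[0.6, 0, 1.5], 0],
    [[0.6, 0, 1.5], 0]
  ]
}}

```text
time: 20.35
tool_pos: [582.0, 313.4, 37.3]
tcp_rot: [-95.0, 89.5, -77.0]
ft_force: [-12.6, -5.4, 14.3]
finger_gap: 13.2
```

The long fence took up about 13 N. Now I slide along it towards the short fence.

Emit:
{"op": "move_arm", "data": {
  "deltas": [
    [[0.4, 2, 1.2], 0],
    [[0.4, 6, 1.2], 0],
    [[0.4, 10, 1.2], 0],
    [[0.4, 14, 1.2], 0],
    [[0.4, 17, 1.2], 0],
    [[0.4, 19, 1.2], 0],
    [[0.4, 20, 1.2], 0],
    [[0.4, 20, 1.2], 0]
  ]
}}

```text
time: 21.35
tool_pos: [576.4, 330.9, 37.5]
tcp_rot: [-109.1, 89.3, -91.2]
ft_force: [-9.1, -11.2, 14.7]
finger_gap: 13.4
```

```bash
python3 - <<'E'
from h import *
delta([573.6,336.6,37.3],108); print(r.sense()['wrist_torque'])
E
```

```text
t 21.35 pos [576.4 330.9  37.5] yang 107.95 tilt 0.66 F [ -9.1 -11.2  14.7] gap 13.4 j [ 26.  27.  83.  -1.  70. -82.]
shift [ 0.1  6.3 -0.9] turn -0.05
[-1.64697889  1.65341669 -0.1283618 ]
```

Emit:
{"op": "move_arm", "data": {
  "deltas": [
    [[0.4, 1.5, 1.0], 0],
    [[0.4, 3, 1.0], 0],
    [[0.4, 4.5, 1.0], 0],
    [[0.4, 5, 1.0], 0],
    [[0.4, 5, 1.0], 0]
  ]
}}

```text
time: 21.98
tool_pos: [575.3, 334.1, 37.6]
tcp_rot: [-116.2, 89.2, -98.3]
ft_force: [-8.5, -11.0, 12.4]
finger_gap: 13.0
```

Emit:
{"op": "move_arm", "data": {
  "deltas": [
    [[0.4, 1, 1.0], 0],
    [[0.4, 2, 1.0], 0],
    [[0.4, 2.5, 1.0], 0],
    [[0.4, 2.5, 1.0], 0]
  ]
}}

```text
time: 22.48
tool_pos: [575.1, 335.0, 37.7]
tcp_rot: [-120.6, 89.0, -102.7]
ft_force: [-8.9, -9.5, 12.6]
finger_gap: 13.5
```

Emit:
{"op": "move_arm", "data": {
  "deltas": [
    [[0.4, 1.5, 1.0], 0],
    [[0.4, 3, 1.2], 0],
    [[0.4, 4, 1.3], 0],
    [[0.4, 4.5, 1.5], 0],
    [[0.4, 4.5, 1.5], 0],
    [[0.4, 4.5, 1.5], 0]
  ]
}}

```text
time: 23.22
tool_pos: [574.4, 337.5, 37.9]
tcp_rot: [-125.1, 88.7, -107.3]
ft_force: [-10.5, -13.6, 15.6]
finger_gap: 13.5
```

```bash
python3 - <<'E'
from h import *
delta([573.6,336.6,37.3],108)
s=r.sense(); M=R.from_euler('xyz',s['tcp_rot'],degrees=True).as_matrix();a=np.radians(18);B=np.array([[np.cos(a),np.sin(a),0],[-np.sin(a),np.cos(a),0],[0,0,1]])
print('toolx in board (deg)',np.degrees(B@M[:,0]).round(2),'F board',(B@s['ft_force']).round(1),'T board',(B@s['wrist_torque']).round(2))
p,d=r.snapshot("scene"); np.save("pics/s4.npy",d)
cv2.imwrite("pics/s4.png",cv2.resize(p[110:190,150:270,::-1],None,fx=6.5,fy=6.5,interpolation=cv2.INTER_CUBIC))
E
```

```text
t 23.23 pos [574.4 337.5  37.9] yang 107.85 tilt 1.28 F [-10.5 -13.6  15.6] gap 13.5 j [ 27.  27.  82.  -1.  71. -81.]
shift [ 0.6 -0.6 -1. ] turn -0.15
toolx in board (deg) [ -0.74  -1.04 -57.28] F board [-14.2  -9.7  15.6] T board [-1.22  2.28 -0.21]
```

View pics/s4.png

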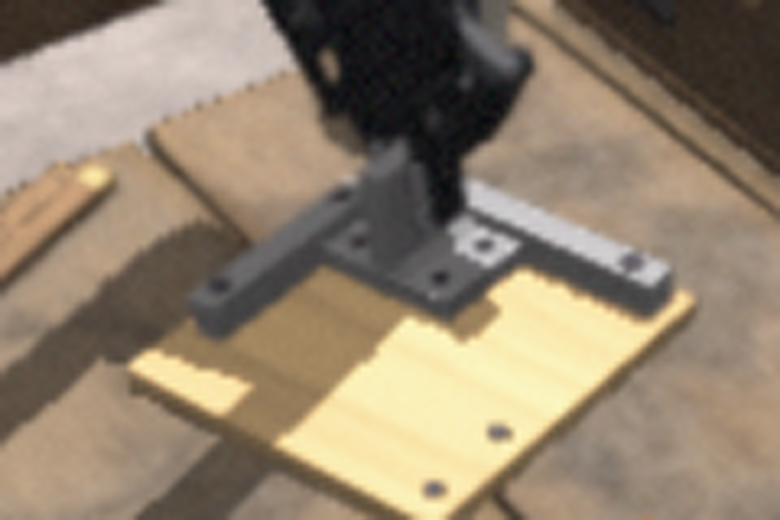

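Emit:
{"op": "move_arm", "data": {
  "deltas": [
    [[0.3, 2, 1.2], 0],
    [[0.2, 3, 1.2], 0],
    [[0.2, 4, 1.2], 0],
    [[0.2, 4, 1.2], 0],
    [[0.2, 4, 1.2], 0]
  ]
}}

```text
time: 23.9
tool_pos: [573.9, 338.7, 38.0]
tcp_rot: [-126.6, 88.4, -108.8]
ft_force: [-8.1, -14.1, 13.8]
finger_gap: 13.0
```

```bash
cat >> h.py <<'E'
def st():
    s=r.sense(); M=R.from_euler('xyz',s['tcp_rot'],degrees=True).as_matrix();a=np.radians(18);B=np.array([[np.cos(a),np.sin(a),0],[-np.sin(a),np.cos(a),0],[0,0,1]])
    print('toolx in board (deg)',np.degrees(B@M[:,0]).round(2),'F board',(B@s['ft_force']).round(1),'T board',(B@s['wrist_torque']).round(2),'pos rel seat est',(B@(s['tool_pos']-[573.6,336.6,37.3])).round(1),'yang',np.degrees(np.arctan2(M[1,1],M[0,1])).round(2))
E
python3 -c "from h import *;st()"
```

```text
toolx in board (deg) [ -0.94  -1.25 -57.27] F board [-12.  -10.9  13.8] T board [-1.66  1.96 -0.06] pos rel seat est [1.  1.9 0.7] yang 107.79
```

Emit:
{"op": "move_arm", "data": {
  "deltas": [
    [[0.2, 3, 1.2], 0],
    [[0.2, 5, 1.2], 0],
    [[0.2, 6, 1.2], 0],
    [[0.2, 6, 1.2], 0],
    [[0.2, 6, 1.2], 0],
    [[0.2, 6, 1.2], 0]
  ]
}}

```text
time: 24.65
tool_pos: [573.9, 339.1, 38.3]
tcp_rot: [-124.2, 87.9, -106.6]
ft_force: [-6.8, -26.9, 16.4]
finger_gap: 13.4
```

```bash
python3 -c "from h import *;st()"
```

```text
toolx in board (deg) [ -1.17  -1.69 -57.26] F board [-14.8 -23.4  16.4] T board [-3.68  2.21  0.12] pos rel seat est [1.1 2.3 1. ] yang 107.69
```

Both fences are loaded, about 15 N on the long one and 23 N on the short one. The tool has leaned 2.06° though, so I'll check the foot itself from depth.

```bash
python3 - <<'E'
from h import *
D=[];
for i in range(12): p,d=r.snapshot("scene"); D.append(d)
D=np.array(D);d=np.where((D>0).all(0),D.mean(0),0)
cv2.imwrite("pics/s5.png",cv2.resize(p[110:180,170:260,::-1],None,fx=8,fy=8,interpolation=cv2.INTER_CUBIC))
a=np.radians(18);B=np.array([[np.cos(a),np.sin(a),0],[-np.sin(a),np.cos(a),0],[0,0,1]])
W=(cloud("scene",d)-[573.6,336.6,12])@B.T; q=W.reshape(-1,3)
def fit(m):
    g=q[m]
    for _ in range(4):
        A=np.c_[g[:,:2],np.ones(len(g))];c=np.linalg.lstsq(A,g[:,2],rcond=None)[0];e=g[:,2]-A@c;s=e.std(); n=np.linalg.inv(A.T@A); g=g[abs(e)<2*s+.1]
    return len(g),np.degrees(c[:2]).round(2),'+-',(np.degrees(np.sqrt(np.diag(n)[:2])*s)).round(2),'z',c[2].round(2),s.round(2)
x,y,z=q.T
print('board',fit((x>-110)&(x<-35)&(y<20)&(y>-90)&(abs(z)<4)))
print('foot ',fit((x>-23)&(x<20)&(abs(y)<32)&(abs(y)>14)&(z>8)&(z<16)))
print('foot-y',fit((x>-23)&(x<20)&(y<-14)&(y>-32)&(z>8)&(z<16)))
print('foot+y',fit((x>-23)&(x<20)&(y>14)&(y<32)&(z>8)&(z<16)))
st(); print(r.sense()['time'])
E
```

```text
board (690, array([0.14, 0.15]), '+-', array([0.03, 0.02]), 'z', np.float64(0.41), np.float64(0.34))
foot  (68, array([-1.04, -1.34]), '+-', array([0.23, 0.13]), 'z', np.float64(13.89), np.float64(0.35))
foot-y (53, array([-1.12, -1.68]), '+-', array([0.26, 0.63]), 'z', np.float64(13.74), np.float64(0.4))
foot+y (17, array([ 0.53, -3.01]), '+-', array([0.67, 0.71]), 'z', np.float64(15.05), np.float64(0.22))
toolx in board (deg) [ -1.17  -1.69 -57.26] F board [-14.9 -23.4  15.9] T board [-3.67  2.23  0.08] pos rel seat est [1.  2.3 1. ] yang 107.7
25.25
```

View pics/s5.png

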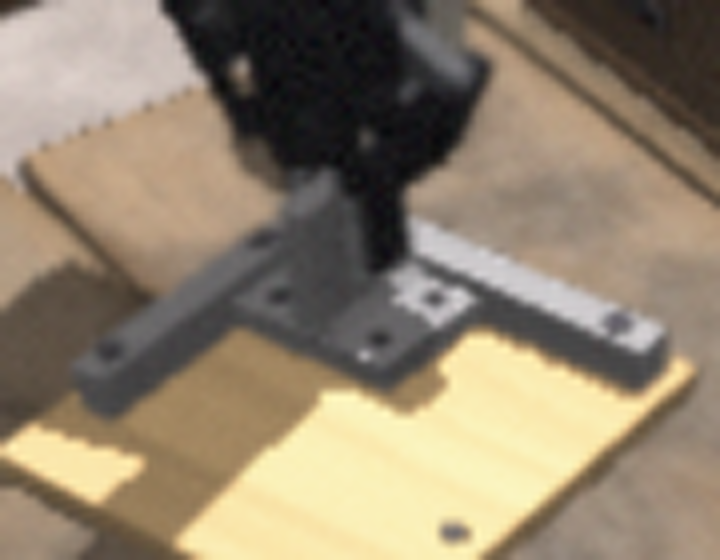

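The foot sits against both fences. Its lean from depth is about 1.9°, against 2.06° for the tool and an allowed 2.86°. Pose and forces have held steady for 0.6 s, so I'm handing in.

```bash
python3 -c "from h import *;print(r.hand_in());st()"
```

```text
the job is handed in; nothing more can be done
None
the job is handed in; nothing more can be done
```

The bracket was rubbed along the whole stone, then pressed into the corner against both fences and handed in still gripped, with about 25 s of the 72 s used. The hand-in reports no verdict, so everything below comes from my own last checks.

- **Rubbing:** the foot's centre went from about −50 to +50 mm along the stone and stayed within about 4 mm of its centreline. Contact was about 11–12 N at each of the four readings along the stroke.
- **Corner:** the tool was pushing about 15 N towards the long fence and 23 N towards the short one. These include board friction of up to about 5 N, so both fences should be well above 2 N. The tool's yaw matched the board's to within about 0.5°, and pose and forces held steady for 0.6 s.
- **Position:** the tool read 1.0 mm (x) and 2.3 mm (y) past my estimated seat point. My board measurement is only good to a few millimetres, so the contact with both fences is the better evidence here.
- **Not ideal – foot not quite flat:** the side load leaned the bracket over. The tool read 2.06° and the foot about 1.9° from depth, which is inside the 2.86° limit but with less than 1° to spare. It lifts the centre of the foot by about 1 mm. The moves available could not correct this lean directly, so I left it.
- **Bystanders:** no move went near the bung, wedge or gimlet, but I did not measure their positions again at the end.

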